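# Load the drill jig

## Task

Load the drill jig on the bench: with the fingertips, push the loose steel blank that lies on the jig plate across to the round nest until it drops in and lies flat, then push the swing arm round against its stop so that its drill bush stands over the blank. Slide the blank along the plate, never pick it up; leave everything else on the bench where it is, and finish with the hand clear.

Things in the scene. Friction and masses are not known exactly. Their poses are not given: they have to be found in the camera images.
- jig: The drill jig, screwed to the bench: a dark steel plate 30 mm thick. Origin on the bench surface right under the middle of the nest, z up. In its own frame the plate reaches x -85 to +85 mm and y -185 to +130 mm; the nest is at x 0, y 0, the arm's pivot stud at x 0, y +95 mm (nut top 37 mm above the plate, 26 mm across), a stop block for the arm at x -46 to -28, y +43 to +67 mm (26 mm tall). The blank starts on the bare part of the plate, towards -y of the nest.
- nest (a point): Middle of the round nest, at the level of the plate's top face (30 mm above the bench). The nest is a blind recess 62 mm in diameter and 8 mm deep with a sharp rim; frame axes as the jig's.
- blank (a point): Centre (half-way up) of the blank: a loose plain bright steel disc without a hole, 60 mm in diameter and 12 mm thick, about 0.26 kg, lying flat on the jig plate at the start. Its z axis is its own axis. Lying on the plate its centre is 6 mm above the plate face, in the nest 2 mm below it (4 mm of it stand proud).
- pivot (a point): On the vertical axis about which the swing arm turns, 15 mm above the plate face (half-way up the arm).
- bush (a point): Centre of the drill bush, on the middle line of the swing arm, half-way up the arm, 95 mm from the pivot axis. The arm is a flat aluminium bar 32 mm wide and 14 mm thick with round ends, its underside 8 mm above the plate face, reaching from the pivot to 161 mm from it; the bush's head stands 6 mm above the bar, and a black ball knob 22 mm across stands on the bar 143 mm from the pivot (top 53 mm above the plate).
- bush_arm (a joint): Angle of the swing arm: 0 = against its stop, pointing from the pivot along the jig's -y with the bush over the nest; it grows (up to 2.0) as the arm swings aside, counterclockwise seen from above (at 1.57 it points along the jig's +x). It stays where it is left; about 1 N pushed sideways at the bush moves it. It clears a seated blank by 4 mm but strikes one that is not down in the nest.
- slip_bush: spare flanged steel bush, 24 mm across and 25 mm tall, standing on the jig plate; leave it alone. Origin at its underside
- drilled_disc: finished disc of the same size as the blank but with a 14 mm hole through its middle, lying on the bench on the near side of the jig; leave it alone. Origin at its underside
- swarf_brush: brush 170 mm long lying on the bench near the jig; leave it alone
- oil_bottle: white plastic bottle 48 mm across and 130 mm tall standing on the bench beyond the jig; leave it alone. Origin at its underside
- deburring_tool: hand tool 150 mm long lying on the bench left of the jig; leave it alone
- hammer: hammer 260 mm long lying on the bench to the left; leave it alone
- calliper: calliper 200 mm long lying on the bench to the right; leave it alone
There are look-alikes about, which are no part of the job. Leave any black or green look-alike of the part that bears blank alone.

How it is judged:
On the way, in this order (a step that is already met when the one before it is completed fails the run):
1. the blank lies flat in the nest (horizontal distance between blank and nest below 0.004 m and z of blank in the frame of nest below 0 m and angle between blank's own z axis and vertical below 0.05 rad), for 0.2 s.
2. the swing arm stands against its stop, the blank still in the nest (all of step 1 and value of joint bush_arm below 0.04 rad), for 0.2 s.
At the end, for the whole second after the job is handed in: The blank lies in the nest: centre within 4 mm of the nest's middle and below the plate face, tilted less than 0.05 rad; and the swing arm is within 0.04 rad of its stop (all of step 2); the robot touches nothing.
It fails at once if the blank is lifted or carried (centre more than 16 mm above the plate face) (z of blank in the frame of nest above 0.016 m).
It fails at once if a bystander is moved by more than 30 mm (distance of any of slip_bush, drilled_disc, swarf_brush, oil_bottle, deburring_tool, hammer, calliper from where it was at the start of the episode above 0.03 m).
It also fails if it takes over 51 s, if anything falls off the work surface, if the arm or the gripper's body presses on something with over 40 N, if the wrist force passes 120 N, or if a joint passes its speed limit or range.

## Robot

A 7-joint arm with a two-finger parallel gripper is mounted at the origin on the work surface. World frame = base frame: x ahead of the robot, y to its left, z up, the work surface at z = 0. Lengths are in m, angles in rad, forces in N, time in s.
With the tool pointing down it reaches from about 0.35 to 0.9 m from the base axis. Payload 7.2 kg.
Tool frame: the origin (TCP) lies midway between the tips of the shut fingers; the grasp point (between the pads) lies 19 mm behind it (hold_point_z is the z of the grasp point in the tool frame, in m); z points along the fingers, y is the line along which they close (so a half turn about z gives the same grasp; the last joint's range is limited). The gripper opens to 88 mm and grips with 3 to 60 N. Pads are 20 mm wide; open, the fingers measure 115 mm over their backs; the gripper's body (75 mm by 178 mm) begins 61 mm behind the grasp point.
Start: joints at [1.107, 0.411, -0.013, 1.596, 0.006, 1.134, -0.082], TCP at [0.241, -0.577, 0.223] pointing down, gripper open.
Joint ranges: [-2.95, 2.95], [-0.29, 1.99], [-1.47, 1.44], [0.14, 2.54], [-1.03, 4.17], [0.13, 1.85], [-2.86, 2.86]. Speed limits (rad/s): [2.39, 2.39, 3.01, 3.01, 3.14, 3.14, 3.14].

## Interface

Orientations are given as a rotation vector (axis times angle).
In Python, from cell import get_state, grab_frame, finish_job, boxes_of, place_of, hold_point_z gives the robot as it stands.
- The arm moves only by the shell command python3 -m handwheel 'ROWS' [FORCE]. ROWS is text: rows parted by semicolons, each of 7 numbers parted by spaces: the shift along the tool's x, y, z in mm, then the turn, a rotation vector about the tool's x, y, z in rad, then the finger opening in mm, from 0 to 87.8. In form: x y z ax ay az jaw; .... A call has 1 to 10 rows; each row shifts and turns the commanded pose from where the row before left it, along the tool's axes as they then stand; what a row does not reach is not made up. A row lasts 1/12 s, in which the tool goes at most 41.7 mm and 7.16 degrees, less where a joint would pass 70% of its speed; a pose out of reach is approached as far as the arm can. A call is refused whole if a number of a shift passes 41.7 or a number of a turn 0.125, either way. A call with a gripper value outside its range is refused whole. The fingers move at their own pace and stop on an object; FORCE is the grip in N (left out, the last holds). Time passes only in rows, so rows that do not move let the fingers close. It gives the time, the measured TCP pose, the force, the opening and the grip force at its end, in the units of the state.
- get_state(): the state, without advancing time (a new reading comes with each control period).
- grab_frame(name): name is "side" or "top" or "wrist"; returns a dict with "img" (420x560x3 uint8, red, green, blue), "range_z" (420x560 float32, m along the optical axis (not along the pixel's ray), 0 where there is no reading), "vfov" (degrees; the focal length in pixels is half the picture's height over the tangent of half this angle, whatever the lens; pixels are square), "cx", "cy" (the principal point, pixels), "cam_to_world" (4x4, takes a point from camera to world coordinates); the wrist camera has in their place "mount" (4x4, takes a point from camera to tool coordinates, whose origin is the TCP and whose axes are the flange's). Camera axes: x right, y up, looking along -z (the intrinsics and any distortion apply to the point x, -y, -z); pixel columns grow to the right and rows downward; lengths in m; the calibration is good to about 2 mm. A picture is of the moment at which its call begins: read the wrist's pose just before it.
- finish_job(): hands the job in; it is judged then, once.
Trained networks look in a picture, given as the dict that the camera call returned (one of the last four; its "shot" number tells which), for a name from the list of things; names that differ only in an ending like _2 or _b are one class to them, and where a whole thing is asked for, a point or a joint stands for the part that bears it (a point fixed in the world has none). Each returns a list of dicts, best first, with "p" (0 to 1); they miss things now and then, are a little off and sometimes report something else, mostly with a low value. They report only what shows in the picture. A call takes as long as a camera call. They do not tell look-alikes from the thing itself.
- boxes_of(picture, target): "rect" ([left, top, right, bottom] as shares, 0 to 1, of the picture: columns of its width, rows of its height, round what is visible of it).
- place_of(picture, target): "centre" ([row, column] as shares, 0 to 1, of the picture: columns of its width, rows of its height: a listed point, or the origin of a listed thing).
The state is a dict: "clock": time; "joints": joint angles; "joint_vel": joint speeds; "joint_torque": joint torques, N m; "tool_pos": TCP position; "tool_rot": TCP orientation; "contact_force": force on the tool from outside, world axes, zero at the start; "torque": the same for the moment, N m; "finger_gap": finger opening in m; "grasp_force": force on a finger pad.
Only numpy, scipy, OpenCV 4.12 (cv2) and the standard library are available. Lean on these libraries where they do the work, as an engineer would, in place of code of your own. Each camera call takes 0.05 s, during which the arm holds its last target. There are 200 camera calls.

## Working session

There is one attempt and no reset: what is moved stays moved. The work goes in short steps, Python scripts to look and compute and a shell command to move; the robot and the scene stay as the last step left them, time stands still between calls to the robot, and variables do not carry over. Pictures are saved under pics/ and viewed, at most 10 in all, crops included, and the job is handed in when it is done.

```bash
mkdir -p pics; cat > h.py <<'E'
import numpy as np,cv2
from cell import *
from scipy.spatial.transform import Rotation as R
def T():
    s=get_state();M=np.eye(4);M[:3,:3]=R.from_rotvec(s['tool_rot']).as_matrix();M[:3,3]=s['tool_pos'];return M
def snap(n):
    t=T();f=grab_frame(n);f['M']=t@np.array(f['mount']) if 'mount' in f else np.array(f['cam_to_world']);return f
def ray(f,u,v):
    F=f['img'].shape[0]/2/np.tan(np.radians(f['vfov'])/2)
    d=f['M'][:3,:3]@np.array([(u-f['cx'])/F,-(v-f['cy'])/F,-1]);return f['M'][:3,3],d
def at_z(f,u,v,z):
    o,d=ray(f,u,v);return o+d*(z-o[2])/d[2]
def at_r(f,u,v):
    o,d=ray(f,u,v);return o+d*f['range_z'][int(v),int(u)]
def save(f,n): cv2.imwrite('pics/'+n+'.png',f['img'][:,:,::-1])
E
python3 - <<'E'
from h import *
np.set_printoptions(precision=4,suppress=True)
print(get_state()['tool_pos'],get_state()['tool_rot'],T()[:3,:3])
for n in('top','side'):
    f=snap(n);save(f,n)
    print(n,[k for k in f],f['M'][:3,3])
    for t in('jig','nest','blank','pivot','bush','slip_bush'):
        for d in place_of(f,t)[:3]:
            r,c=d['centre'];u,v=c*560,r*420
            print(t,round(d['p'],2),round(u),round(v),at_r(f,u,v),at_z(f,u,v,.03))
E
```

```text
[ 0.2407 -0.5762  0.2218] [-3.0787 -0.6173  0.0007] [[ 0.9227  0.3855 -0.0007]
 [ 0.3855 -0.9227  0.0015]
 [-0.0001 -0.0016 -1.    ]]
top ['img', 'range_z', 'vfov', 'cx', 'cy', 'cam_to_world', 'shot', 'M'] [0.4452 0.0075 1.3563]
jig 0.87 247 203 [0.5579 0.0721 0.023 ] [0.5573 0.0718 0.03  ]
nest 0.7 243 202 [0.5606 0.0821 0.0281] [0.5604 0.082  0.03  ]
blank 0.74 284 208 [ 0.5445 -0.0349  0.0402] [ 0.5453 -0.0352  0.03  ]
blank 0.74 268 129 [0.7762 0.0114 0.0124] [0.7719 0.0113 0.03  ]
blank 0.69 344 162 [ 0.6803 -0.2086  0.0116] [ 0.677  -0.2056  0.03  ]
pivot 0.96 210 189 [0.5932 0.1712 0.0678] [0.5975 0.176  0.03  ]
pivot 0.29 247 203 [0.5606 0.0724 0.0184] [0.5596 0.0718 0.03  ]
bush 0.93 230 162 [0.6712 0.1171 0.062 ] [0.6768 0.1198 0.03  ]
bush 0.63 186 165 [0.6703 0.2477 0.0157] [0.6679 0.2452 0.03  ]
slip_bush 0.4 227 223 [0.4992 0.1236 0.0583] [0.5004 0.1262 0.03  ]
side ['img', 'range_z', 'vfov', 'cx', 'cy', 'cam_to_world', 'shot', 'M'] [0.2123 1.1502 0.7701]
jig 0.97 284 238 [0.5334 0.1467 0.0531] [0.5438 0.1143 0.03  ]
jig 0.65 343 357 [0.3217 0.4521 0.0144] [0.3195 0.4665 0.03  ]
nest 0.67 279 230 [0.5701 0.0704 0.021 ] [0.5658 0.0834 0.03  ]
blank 0.77 271 184 [ 0.6774 -0.1804  0.013 ] [ 0.667  -0.1505  0.03  ]
blank 0.73 299 208 [ 0.5409 -0.0182  0.0404] [ 0.5455 -0.0348  0.03  ]
blank 0.65 313 188 [ 0.5445 -0.1929  0.0113] [ 0.5363 -0.1597  0.03  ]
pivot 0.97 259 242 [0.588  0.1783 0.0509] [0.5989 0.15   0.03  ]
bush 0.7 235 226 [0.668  0.1348 0.056 ] [0.6846 0.0979 0.03  ]
slip_bush 0.64 301 243 [0.4956 0.126  0.0309] [0.496  0.1247 0.03  ]
```

View pics/top.png

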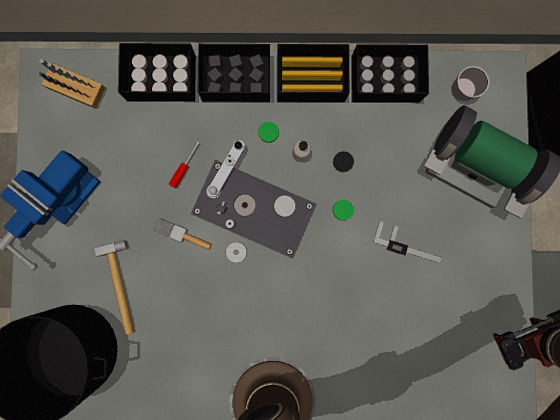

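View pics/side.png

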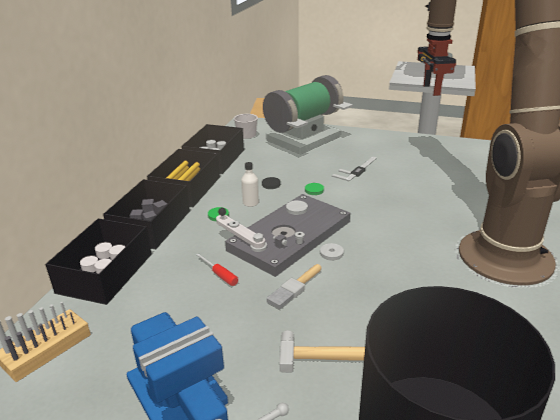

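The bright blank is at (284,206) in the top view. The nest is at (244,205), the pivot at (212,190), the arm's bush at about (230,160) and the slip bush at (229,224). Green and black discs off the jig are look-alikes. I'll move over the jig for a close look.

```bash
for i in 1; do :; done
python3 -m handwheel '25 -22 -6 0 0 0 87;25 -22 -6 0 0 0 87;25 -22 -6 0 0 0 87;25 -22 -6 0 0 0 87;25 -22 -6 0 0 0 87;25 -22 -6 0 0 0 87;25 -22 -6 0 0 0 87;25 -22 -6 0 0 0 87;25 -22 -6 0 0 0 87;25 -22 -6 0 0 0 87'
python3 -m handwheel '25 -22 -6 0 0 0 87;25 -22 -6 0 0 0 87;25 -22 -6 0 0 0 87;25 -22 -6 0 0 0 87;25 -22 -6 0 0 0 87;25 -22 -6 0 0 0 87;25 -22 -6 0 0 0 87;25 -22 -6 0 0 0 87;25 -22 -6 0 0 0 87;25 -22 -6 0 0 0 87'
python3 -m handwheel '0 0 0 0 0 -0.125 30;0 0 0 0 0 -0.125 30;0 0 0 0 0 -0.125 30;0 0 0 0 0 -0.125 30;0 0 0 0 0 -0.125 30;0 0 0 0 0 -0.125 30;0 0 0 0 0 0 30;0 0 0 0 0 0 30'
python3 - <<'E'
from h import *
np.set_printoptions(precision=4,suppress=True)
print(T(),get_state()['joints'])
f=snap('wrist');save(f,'w1');print(f['M'])
for t,z in(('jig',0),('nest',.03),('blank',.036),('pivot',.045),('bush',.045),('slip_bush',.03)):
    for d in place_of(f,t)[:3]:
        r,c=d['centre'];u,v=c*560,r*420
        print(t,round(d['p'],2),round(u),round(v),at_z(f,u,v,z))
E
```

```text
clock: 1.53
tool_pos: [0.3872, -0.2758, 0.2832]
tool_rot: [3.08, 0.617, 0.001]
contact_force: [1.3, -0.2, 0.1]
finger_gap: 0.0869
grasp_force: 0.0
clock: 2.37
tool_pos: [0.5331, 0.0235, 0.3432]
tool_rot: [3.08, 0.617, 0.001]
contact_force: [0.6, 0.1, 0.5]
finger_gap: 0.087
grasp_force: 0.0
clock: 3.03
tool_pos: [0.5326, 0.0219, 0.3427]
tool_rot: [2.644, 1.697, 0.0]
contact_force: [-0.4, -0.3, 0.8]
finger_gap: 0.0372
grasp_force: 0.0
[[ 0.4162  0.9093  0.0001  0.5326]
 [ 0.9093 -0.4162 -0.      0.0219]
 [-0.      0.0001 -1.      0.3427]
 [ 0.      0.      0.      1.    ]] [ 0.3392  0.2207 -0.568   1.6098  0.1211  1.3464 -0.674 ]
[[ 0.9094  0.3962  0.127   0.5657]
 [-0.416   0.8657  0.2784  0.099 ]
 [ 0.0004 -0.306   0.952   0.5035]
 [ 0.      0.      0.      1.    ]]
jig 0.92 272 108 [0.5535 0.0806 0.    ]
nest 0.69 269 109 [0.55   0.0818 0.03  ]
nest 0.38 266 20 [0.5882 0.1719 0.03  ]
blank 0.92 305 191 [ 0.5499 -0.0293  0.036 ]
blank 0.69 345 293 [ 0.5427 -0.1885  0.036 ]
blank 0.66 434 253 [ 0.6737 -0.1818  0.036 ]
pivot 0.76 268 22 [0.5879 0.1673 0.045 ]
bush 0.94 355 27 [0.6737 0.1225 0.045 ]
slip_bush 0.59 213 97 [0.4945 0.1234 0.03  ]
```

View pics/w1.png

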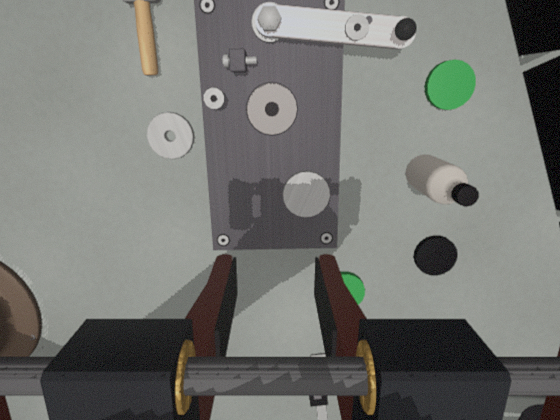

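```bash
python3 - <<'E'
from h import *
np.set_printoptions(precision=4,suppress=True)
f=snap('wrist');g=cv2.cvtColor(f['img'],cv2.COLOR_RGB2GRAY)
m=((g>130)&(np.ptp(f['img'].astype(int),axis=2)<30)).astype('uint8')
def fit(name,mask,u,v,z):
    l=cv2.connectedComponents(mask)[1];c=(l==l[v,u]).astype('uint8')
    cs=max(cv2.findContours(c,0,1)[0],key=cv2.contourArea)
    p=np.array([at_z(f,a,b,z)[:2] for a,b in cs[:,0]],dtype=np.float32)
    print(name,cv2.minEnclosingCircle(p),p.mean(0),cv2.fitEllipse(p))
fit('blank',m,305,191,.042)
print(g[100:125,245:300:4]); 
E
```

```text
blank ((0.5492638349533081, -0.031764961779117584), 0.02983047068119049) [ 0.5492 -0.0311] ((0.5492588877677917, -0.03143005073070526), (0.05693114176392555, 0.0575832724571228), 169.68063354492188)
[[101 150 167 168 166 168 171 168 168 170 166 168 171  99]
 [106 159 166 170 167 169 166 154 171 167 166 169 168  92]
 [100 157 166 169 170 167 131  98 170 169 169 166 167  96]
 [ 99 172 167 168 169 171  72  55 157 168 167 168 167  90]
 [ 98 172 166 166 167 167  55  62 120 170 166 167 168  83]
 [ 99 169 169 165 166 151  62  60  80 171 167 167 166  80]
 [ 94 168 165 165 167 112  61  61  56 167 169 167 169  82]
 [ 99 169 169 168 170  91  60  69  57 167 166 168 167  87]
 [ 97 170 166 170 167  87  60  65  63 168 167 166 165  96]
 [ 94 171 167 167 168  94  60  54  65 170 170 165 165  91]
 [ 96 168 171 169 166  99  61  59  60 169 167 168 167  89]
 [ 96 168 167 170 165 116  61  64  58 168 164 166 162  89]
 [ 93 169 167 168 169 135  63  60  71 166 168 164 167  83]
 [ 96 168 168 168 166 160  56  60 100 165 167 166 164  85]
 [ 98 170 166 166 167 167  51  53 136 167 166 164 166  92]
 [102 173 169 168 167 171  77  63 162 167 167 165 169  89]
 [103 171 168 167 167 172 142 124 170 167 167 166 166  90]
 [102 158 164 166 165 168 169 164 168 166 166 169 167 105]
 [ 99 129 167 168 167 167 166 169 166 169 164 165 169 107]
 [104 127 165 169 169 165 166 166 166 166 165 166 166 105]
 [102 106 167 166 164 167 165 165 169 166 164 165 157 104]
 [100  89 169 169 168 166 168 167 164 165 168 164 145 105]
 [ 97  91 166 165 166 165 165 165 166 166 168 166 112 106]
 [102  96 169 168 168 164 166 167 166 167 166 165  84 105]
 [105 102 151 167 165 164 163 167 164 166 164 168  95 105]]
```

The wrist view shows the blank at (306,194), partly shadowed, and the nest at (272,108). The arm's knob is at (404,30), the pivot at (268,17) and the slip bush at (213,98). Next I fit the nest and jig yaw.

```bash
python3 - <<'E'
from h import *
np.set_printoptions(precision=4,suppress=True)
f=snap('wrist');g=cv2.cvtColor(f['img'],cv2.COLOR_RGB2GRAY)
def fit(name,mask,u,v,z):
    l=cv2.connectedComponents(mask.astype('uint8'))[1];c=(l==l[v,u]).astype('uint8')
    cs=max(cv2.findContours(c,0,1)[0],key=cv2.contourArea)
    p=np.array([at_z(f,a,b,z)[:2] for a,b in cs[:,0]],dtype=np.float32)
    e=cv2.fitEllipse(p);print(name,np.array(e[0]),e[1]);return np.array(e[0])
n=fit('nest .03',g>120,255,108,.03);fit('nest.022',g>120,255,108,.022);fit('hole',g<110,272,108,.022)
S=[fit('screw',g>120,*p,.03) for p in((208,2),(332,1),(218,240),(331,239))]
b=fit('blank',g>125,306,194,.042)
def gl(a,bv): return at_z(f,*a,.03)[:2]-at_z(f,*bv,.03)[:2]
# screw head line yaw (left pair, right pair)
for a,c in(((208,6),(223,240)),((331,3),(326,239))):
    d=gl(a,c);print('jig y yaw',np.arctan2(d[1],d[0]))
P=at_z(f,268,18,.067)[:2];print('pivot nut',P, 'yaw',np.arctan2(*(P-n)[::-1]),np.linalg.norm(P-n))
k=at_z(f,404,30,.072)[:2];print('knob',k)
d=n-b;print('push',d,np.linalg.norm(d),np.arctan2(d[1],d[0]))
t=T();print('tool',t[:3,3],'blank in tool mm',1e3*t[:2,:2].T@(b-t[:2,3]),'nest',1e3*t[:2,:2].T@(n-t[:2,3]))
E
```

```text
nest .03 [0.5527 0.0811] (0.058968279510736465, 0.059407077729701996)
nest.022 [0.5525 0.0808] (0.059964586049318314, 0.06041080504655838)
hole [0.5525 0.0812] (0.01576574519276619, 0.016311664134263992)
screw [0.5335 0.2137] (0.012043344788253307, 0.014231838285923004)
screw [ 0.4612 -0.1324] (0.6257917284965515, 0.8902922868728638)
screw [ 0.4208 -0.0469] (0.012815937399864197, 0.013947279192507267)
screw [ 0.4612 -0.1324] (0.6257917284965515, 0.8902922868728638)
blank [ 0.5492 -0.0316] (0.057076018303632736, 0.0581345297396183)
jig y yaw 1.1622718256389621
jig y yaw 1.1668957170754803
pivot nut [0.5884 0.1679] yaw 1.1804133273239648 0.09382360251149584
knob [0.7127 0.0982]
push [0.0035 0.1127] 0.11280288134091226 1.5396301563290804
tool [0.5326 0.0221 0.3426] blank in tool mm [-42.1473  37.2428] nest [61.9993 -6.093 ]
```

```bash
python3 -m handwheel '0 0 0 0 0 -0.1 36;0 0 0 0 0 -0.1 36;0 0 0 0 0 -0.1 36;0 0 0 0 0 -0.1 36'
python3 -m handwheel '-10 1.8 22 0 0 0 36;-10 1.8 22 0 0 0 36;-10 1.8 22 0 0 0 36;-10 1.8 22 0 0 0 36;-10 1.8 22 0 0 0 36;-10 1.8 22 0 0 0 36;-10 1.8 22 0 0 0 36;-10 1.8 22 0 0 0 36;-10 1.8 22 0 0 0 36;-10 1.8 22 0 0 0 36'
python3 -m handwheel '0 0 20 0 0 0 36;0 0 20 0 0 0 36;0 0 10 0 0 0 36;0 0 0 0 0 0 36;0 0 0 0 0 0 36'
cat > fit.py <<'E'
from h import *
np.set_printoptions(precision=4,suppress=True)
import sys
f=snap('wrist');save(f,sys.argv[1]);g=cv2.cvtColor(f['img'],cv2.COLOR_RGB2GRAY)
t=T();print('tool',t[:3,3],t[:3,:3].ravel()[:2])
for n,z in(('blank',.036),('nest',.03)):
    for d in place_of(f,n)[:2]:
        r,c=d['centre'];u,v=c*560,r*420;p=at_z(f,u,v,z)
        print(n,round(d['p'],2),round(u),round(v),p[:2],1e3*t[:2,:2].T@(p[:2]-t[:2,3]))
E
python3 fit.py w2
```

```text
clock: 3.82
tool_pos: [0.5326, 0.0221, 0.3427]
tool_rot: [2.244, 2.199, -0.0]
contact_force: [-0.1, -0.9, 0.5]
finger_gap: 0.036
grasp_force: 0.0
clock: 4.65
tool_pos: [0.5482, -0.0789, 0.1217]
tool_rot: [2.249, 2.193, 0.0]
contact_force: [0.6, -0.5, -0.0]
finger_gap: 0.0359
grasp_force: 0.0
clock: 5.07
tool_pos: [0.5482, -0.078, 0.0728]
tool_rot: [-2.248, -2.193, 0.0]
contact_force: [-0.9, -0.6, -0.6]
finger_gap: 0.0361
grasp_force: 0.0
tool [ 0.5488 -0.0781  0.0735] [0.0248 0.9997]
blank 0.64 276 166 [ 0.5478 -0.0314] [46.5832 -2.1655]
blank 0.57 273 385 [ 0.5423 -0.1748] [-96.8245  -4.0765]
```

View pics/w2.png

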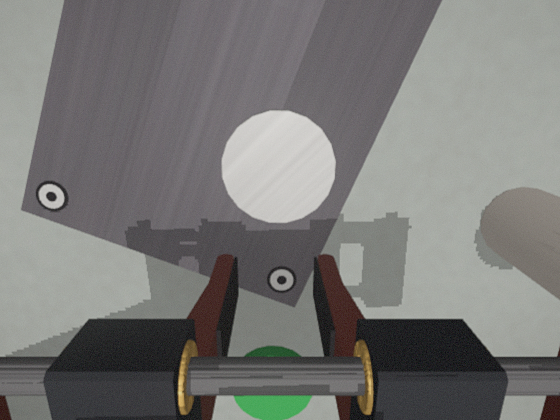

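The blank at (279,166) is centred ahead of the fingers, and the screw at (281,280) lies flush between them. I'll lower and push.

```bash
python3 -m handwheel '0 0 10 0 0 0 36;0 0 10 0 0 0 36;0 0 10 0 0 0 36;0 0 6 0 0 0 36;0 0 3.5 0 0 0 36;0 0 0 0 0 0 36'
python3 -m handwheel '5 0 0 0 0 0 36;5 0 0 0 0 0 36;5 0 0 0 0 0 36;5 0 0 0 0 0 36;5 0 0 0 0 0 36;5 0 0 0 0 0 36;5 0 0 0 0 0 36;5 0 0 0 0 0 36;5 0 0 0 0 0 36;5 0 0 0 0 0 36'
python3 -m handwheel '5 0 0 0 0 0 36;5 0 0 0 0 0 36;5 0 0 0 0 0 36;5 0 0 0 0 0 36;5 0 0 0 0 0 36;5 0 0 0 0 0 36;5 0 0 0 0 0 36;4 0 0 0 0 0 36;2 0 0 0 0 0 36;0 0 0 0 0 0 36'
python3 fit.py w3
```

```text
clock: 5.72
tool_pos: [0.5474, -0.0782, 0.0319]
tool_rot: [-2.248, -2.193, 0.002]
contact_force: [-0.4, 0.3, -0.8]
finger_gap: 0.0359
grasp_force: 0.0
clock: 6.55
tool_pos: [0.5495, -0.0281, 0.0333]
tool_rot: [2.249, 2.193, -0.0]
contact_force: [0.3, -3.8, 2.0]
finger_gap: 0.0362
grasp_force: 1.3
clock: 7.38
tool_pos: [0.5504, 0.0136, 0.0331]
tool_rot: [-2.248, -2.194, -0.001]
contact_force: [-0.3, 0.0, 0.4]
finger_gap: 0.036
grasp_force: 0.4
tool [0.5504 0.0135 0.0331] [0.0242 0.9997]
blank 0.75 272 211 [0.5478 0.0475] [33.9152 -3.4245]
nest 0.62 280 132 [0.5522 0.0811] [67.6754  0.2081]
```

View pics/w3.png

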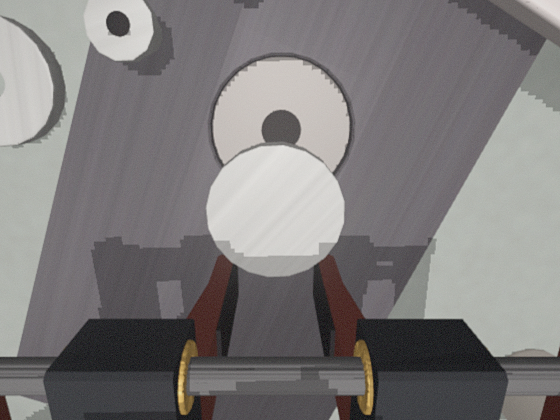

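```bash
python3 - <<'E'
from h import *
np.set_printoptions(precision=4,suppress=True)
f=snap('wrist');t=T()
tt=lambda u,v,z:1e3*t[:2,:2].T@(at_z(f,u,v,z)[:2]-t[:2,3])
print(f['cx'],f['cy'])
print('blank L,R,bottom,top',tt(206,210,.042),tt(345,210,.042),tt(275,276,.042),tt(275,143,.042))
print('nest L,R,top',tt(210,125,.03),tt(353,125,.03),tt(282,53,.03))
E
```

```text
275.2258414765204 211.00806051353788
blank L,R,bottom,top [ 36.4885 -31.3557] [36.5096 27.534 ] [ 5.4102 -2.1183] [64.6749 -2.124 ]
nest L,R,top [ 70.6955 -29.8431] [70.7139 31.113 ] [99.1084  0.6852]
```

The blank is about 2.5 mm left of the nest line with about 33 mm to go, so I'll correct sideways while pushing and finish slowly.

```bash
python3 -m handwheel '3.5 0.32 0 0 0 0 36;3.5 0.32 0 0 0 0 36;3.5 0.32 0 0 0 0 36;3.5 0.32 0 0 0 0 36;3.5 0.32 0 0 0 0 36;3.5 0.32 0 0 0 0 36;3.5 0.32 0 0 0 0 36;3.5 0.32 0 0 0 0 36;2 0 0 0 0 0 36;0 0 0 0 0 0 36'
python3 -m handwheel '1 0 0 0 0 0 36;1 0 0 0 0 0 36;1 0 0 0 0 0 36;0 0 0 0 0 0 36;0 0 0 0 0 0 36'
python3 fit.py w4
```

```text
clock: 8.42
tool_pos: [0.5539, 0.0436, 0.0333]
tool_rot: [-2.248, -2.194, -0.001]
contact_force: [0.1, 0.1, -0.6]
finger_gap: 0.0359
grasp_force: 0.0
clock: 8.83
tool_pos: [0.5537, 0.0456, 0.033]
tool_rot: [-2.249, -2.193, 0.0]
contact_force: [0.3, 0.3, -1.0]
finger_gap: 0.0359
grasp_force: 0.2
tool [0.5537 0.0456 0.0331] [0.0251 0.9997]
blank 0.75 275 210 [0.5522 0.0802] [34.5975 -2.3708]
```

View pics/w4.png

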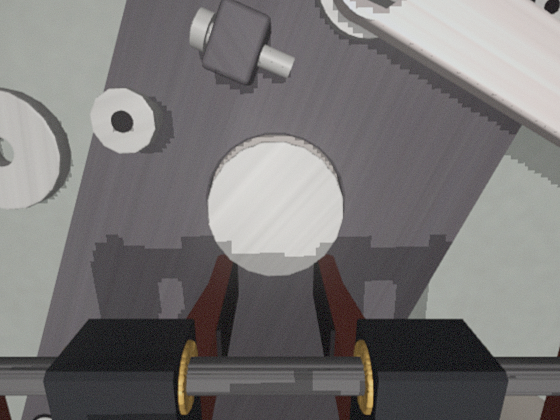

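The blank covers the nest, with a sliver of recess still showing at the far edge (275,137), about 1–3 mm. I'll keep pushing slowly.

```bash
python3 -m handwheel '0.7 0 0 0 0 0 36;0.7 0 0 0 0 0 36;0.7 0 0 0 0 0 36;0.7 0 0 0 0 0 36;0 0 0 0 0 0 36;0 0 0 0 0 0 36'
cat > lvl.py <<'E'
from h import *
np.set_printoptions(precision=4,suppress=True)
f=snap('wrist');g=cv2.cvtColor(f['img'],cv2.COLOR_RGB2GRAY)
q=[at_r(f,u,v) for u in range(225,330,8) for v in range(155,255,8)]
q=np.array([p for p in q if np.hypot(p[0]-.5525,p[1]-.081)<.026])
A=np.c_[q[:,:2]-[.5525,.081],np.ones(len(q))];print('plane slope x,y, z',np.linalg.lstsq(A,q[:,2],rcond=None)[0],len(q))
p=np.array([at_r(f,u,v) for u in (150,170,400,380) for v in (180,200,215)]);print('plate z',np.median(p[:,2]))
t=T();print('tool',t[:3,3])
E
python3 lvl.py; python3 fit.py w5
```

```text
clock: 9.48
tool_pos: [0.5539, 0.0483, 0.0331]
tool_rot: [2.249, 2.193, -0.0]
contact_force: [0.4, -1.2, -1.2]
finger_gap: 0.0358
grasp_force: 0.5
plane slope x,y, z [ 0.0014 -0.0072  0.0328] 145
plate z 0.028863700500377176
tool [0.5539 0.0483 0.0331]
tool [0.5539 0.0483 0.0331] [0.025  0.9997]
blank 0.86 275 205 [0.5526 0.0851] [36.8055 -2.2046]
```

Seated: the blank's top reads 4 mm above the plate and flat. I'll back off, lift, close the fingers and go beyond the swing arm.

```bash
python3 -m handwheel '-10 0 0 0 0 0 36;-10 0 0 0 0 0 36;0 0 -22 0 0 0 10;0 0 -22 0 0 0 0;0 0 -22 0 0 0 0;0 0 -22 0 0 0 0;0 0 -22 0 0 0 0' 
python3 lvl.py | head -0
python3 -m handwheel '15 20 0 0 0 0 0;15 20 0 0 0 0 0;15 20 0 0 0 0 0;15 20 0 0 0 0 0;15 20 0 0 0 0 0;15 20 0 0 0 0 0;15 20 0 0 0 0 0;15 20 0 0 0 0 0;0 0 0 0 0 0 0'
python3 - <<'E'
from h import *
np.set_printoptions(precision=4,suppress=True)
for n in('top','wrist'):
    f=snap(n);save(f,n+'6')
    for t,z in(('blank',.032),('pivot',.045),('bush',.045),('oil_bottle',0),('nest',.03)):
        for d in place_of(f,t)[:2]:
            r,c=d['centre'];u,v=c*560,r*420
            print(n,t,round(d['p'],2),round(u),round(v),at_z(f,u,v,z))
# planned sweep
P=np.array([.590,.168]);t=T();cur=t[:2,3];Rt=t[:2,:2]
def tcp(a,r=.12):
    h=.016+.0135*abs(np.sin(a))+.010*abs(np.cos(a))
    return P+r*np.array([np.cos(a),np.sin(a)])+h*np.array([-np.sin(a),np.cos(a)])
print('tool',t[:3,3]);prev=cur
for a in np.r_[-.517,np.linspace(-.517,-1.976,21)[1:]]:
    p=tcp(a);print(round(a,3),p,np.round(1e3*Rt.T@(p-prev),1));prev=p
E
```

```text
clock: 10.27
tool_pos: [0.5532, 0.027, 0.1442]
tool_rot: [2.25, 2.192, -0.0]
contact_force: [-0.1, -0.9, 0.3]
finger_gap: 0.0062
grasp_force: 0.0
clock: 11.07
tool_pos: [0.7185, 0.1467, 0.1421]
tool_rot: [-2.246, -2.194, -0.003]
contact_force: [-1.3, -0.1, 0.0]
finger_gap: 0.0007
grasp_force: 0.0
top blank 0.9 270 131 [0.7658 0.0076 0.032 ]
top blank 0.88 345 208 [ 0.5439 -0.2059  0.032 ]
top pivot 0.6 212 190 [0.5941 0.1693 0.045 ]
top oil_bottle 0.6 301 155 [ 0.7028 -0.0847  0.    ]
wrist blank 0.88 80 281 [0.5549 0.0847 0.032 ]
wrist blank 0.81 338 331 [0.7639 0.0317 0.032 ]
wrist pivot 0.57 98 184 [0.5894 0.1676 0.045 ]
wrist bush 0.94 219 239 [0.6717 0.1231 0.045 ]
wrist bush 0.51 1 241 [0.5094 0.1259 0.045 ]
wrist oil_bottle 0.75 273 406 [ 0.7057 -0.0789  0.    ]
tool [0.7163 0.144  0.1435]
-0.517 [0.7098 0.136 ] [-8.2 -6.2]
-0.59 [0.7074 0.1277] [-8.3 -2.2]
-0.663 [0.7044 0.1195] [-8.2 -2.8]
-0.736 [0.7007 0.1115] [-8.1 -3.4]
-0.809 [0.6965 0.1037] [-7.9 -4.1]
-0.882 [0.6916 0.0962] [-7.6 -4.7]
-0.955 [0.6861 0.089 ] [-7.3 -5.3]
-1.028 [0.68   0.0822] [-7.  -5.9]
-1.101 [0.6734 0.0758] [-6.6 -6.5]
-1.174 [0.6662 0.0698] [-6.1 -7. ]
-1.247 [0.6586 0.0644] [-5.6 -7.5]
-1.319 [0.6504 0.0596] [-5. -8.]
-1.392 [0.6419 0.0554] [-4.4 -8.4]
-1.465 [0.6329 0.0519] [-3.8 -8.8]
-1.538 [0.6237 0.049 ] [-3.1 -9.2]
-1.611 [0.615  0.0469] [-2.4 -8.6]
-1.684 [0.6068 0.0453] [-1.8 -8.2]
-1.757 [0.5983 0.0443] [-1.2 -8.4]
-1.83 [0.5898 0.0439] [-0.6 -8.5]
-1.903 [0.5811 0.0441] [-0.  -8.7]
-1.976 [0.5724 0.045 ] [ 0.6 -8.7]Exception ignored on flushing sys.stdout:
BrokenPipeError: [Errno 32] Broken pipe
```

View pics/wrist6.png

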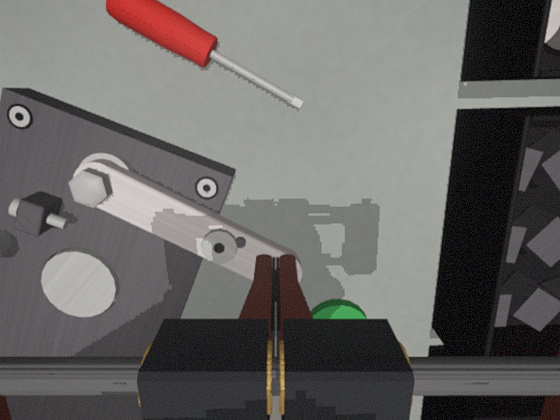

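The blank is seated at (80,285). The swing arm runs from (90,187) to (295,275), with its bush at (219,245). The shut fingers stand above its far side, so I'll lower beside the bar and sweep.

```bash
python3 -m handwheel '0 0 20 0 0 0 0;0 0 20 0 0 0 0;0 0 20 0 0 0 0;0 0 20 0 0 0 0;0 0 15 0 0 0 0;0 0 4.5 0 0 0 0;0 0 0 0 0 0 0'
python3 -m handwheel '-8.2 -6.2 0 0 0 0 0;-8.3 -2.2 0 0 0 0 0;-8.2 -2.8 0 0 0 0 0;-8.1 -3.4 0 0 0 0 0;-7.9 -4.1 0 0 0 0 0;-7.6 -4.7 0 0 0 0 0;-7.3 -5.3 0 0 0 0 0'
python3 -m handwheel '-7 -5.9 0 0 0 0 0;-6.6 -6.5 0 0 0 0 0;-6.1 -7 0 0 0 0 0;-5.6 -7.5 0 0 0 0 0;-5 -8 0 0 0 0 0;-4.4 -8.4 0 0 0 0 0;-3.8 -8.8 0 0 0 0 0'
python3 -m handwheel '-3.1 -9.2 0 0 0 0 0;-2.4 -8.6 0 0 0 0 0;-1.8 -8.2 0 0 0 0 0;-1.2 -8.4 0 0 0 0 0;-0.6 -6 0 0 0 0 0;0 0 0 0 0 0 0'
python3 - <<'E'
from h import *
np.set_printoptions(precision=4,suppress=True)
f=snap('wrist');save(f,'w7')
for t,z in(('blank',.032),('pivot',.045),('bush',.045)):
    for d in place_of(f,t)[:2]:
        r,c=d['centre'];u,v=c*560,r*420
        p=at_z(f,u,v,z);print(t,round(d['p'],2),round(u),round(v),p,np.arctan2(p[1]-.168,p[0]-.59))
E
```

```text
clock: 12.25
tool_pos: [0.7155, 0.1441, 0.0422]
tool_rot: [-2.248, -2.193, 0.003]
contact_force: [0.1, -0.1, 0.6]
finger_gap: 0.0003
grasp_force: 0.0
clock: 12.83
tool_pos: [0.686, 0.0883, 0.044]
tool_rot: [2.249, 2.192, 0.001]
contact_force: [0.2, 0.8, -0.1]
finger_gap: 0.0004
grasp_force: 0.5
clock: 13.42
tool_pos: [0.6324, 0.0518, 0.0437]
tool_rot: [2.249, 2.193, 0.0]
contact_force: [1.3, 0.7, 0.4]
finger_gap: 0.0006
grasp_force: 0.5
clock: 13.92
tool_pos: [0.591, 0.0439, 0.0436]
tool_rot: [-2.248, -2.194, 0.002]
contact_force: [0.8, 0.2, -0.2]
finger_gap: 0.0003
grasp_force: 0.0
blank 0.96 200 193 [0.554  0.0829 0.032 ] -1.9711618062037934
bush 0.56 225 213 [0.5676 0.0769 0.045 ] -1.8123399747376954
```

View pics/w7.png

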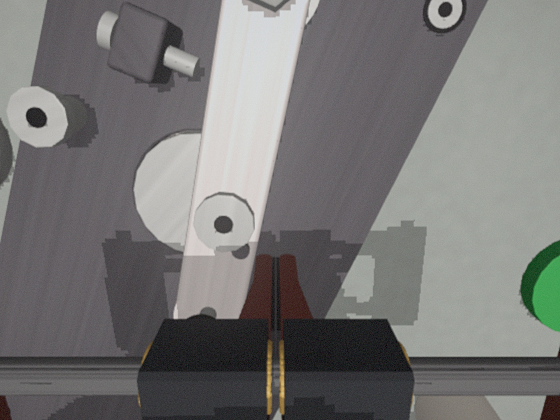

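The arm now lies over the blank, with the bush at (223,224), and still has about 0.16 rad to go to the stop bolt at (185,62). I'll continue gently until the force rises.

```bash
python3 -m handwheel '0 -3 0 0 0 0 0;0 -3 0 0 0 0 0;0 -3 0 0 0 0 0;0 -3 0 0 0 0 0;0 -2 0 0 0 0 0;0 0 0 0 0 0 0'
python3 -m handwheel '0 -1.5 0 0 0 0 0;0 -1.5 0 0 0 0 0;0 0 0 0 0 0 0'
python3 -m handwheel '0 -1 0 0 0 0 0;0 -1 0 0 0 0 0;0 0 0 0 0 0 0'
```

```text
clock: 14.62
tool_pos: [0.578, 0.0445, 0.0436]
tool_rot: [-2.249, -2.194, 0.001]
contact_force: [0.5, 0.1, 0.3]
finger_gap: 0.0005
grasp_force: 0.0
clock: 14.87
tool_pos: [0.5753, 0.0446, 0.0437]
tool_rot: [-2.249, -2.194, 0.0]
contact_force: [-0.3, -0.6, 0.2]
finger_gap: 0.0007
grasp_force: 0.1
clock: 15.12
tool_pos: [0.5734, 0.0447, 0.0437]
tool_rot: [-2.249, -2.194, 0.0]
contact_force: [0.8, -0.5, 0.4]
finger_gap: 0.0004
grasp_force: 0.2
```

```bash
python3 -m handwheel '0 -1 0 0 0 0 0;0 -1 0 0 0 0 0;0 0 0 0 0 0 0'
python3 -m handwheel '0 -1 0 0 0 0 0;0 -1 0 0 0 0 0;0 0 0 0 0 0 0'
python3 - <<'E'
from h import *
np.set_printoptions(precision=4,suppress=True)
f=snap('wrist');save(f,'w8')
for t,z in(('blank',.032),('pivot',.045),('bush',.045)):
    for d in place_of(f,t)[:2]:
        r,c=d['centre'];u,v=c*560,r*420
        p=at_z(f,u,v,z);print(t,round(d['p'],2),round(u),round(v),p,np.arctan2(p[1]-.168,p[0]-.59))
E
```

```text
clock: 15.37
tool_pos: [0.5714, 0.0447, 0.0436]
tool_rot: [-2.249, -2.194, 0.0]
contact_force: [0.5, -0.8, 0.5]
finger_gap: 0.0008
grasp_force: 0.2
clock: 15.62
tool_pos: [0.5698, 0.0447, 0.0437]
tool_rot: [2.249, 2.193, 0.001]
contact_force: [2.5, 0.0, -0.9]
finger_gap: 0.0006
grasp_force: 0.7
blank 0.73 237 204 [0.5501 0.0781 0.032 ] -1.9879717562323014
pivot 0.69 241 202 [0.5534 0.0828 0.045 ] -1.9768740659371116
bush 0.58 235 204 [0.5511 0.0821 0.045 ] -1.9963814462052731
```

View pics/w8.png

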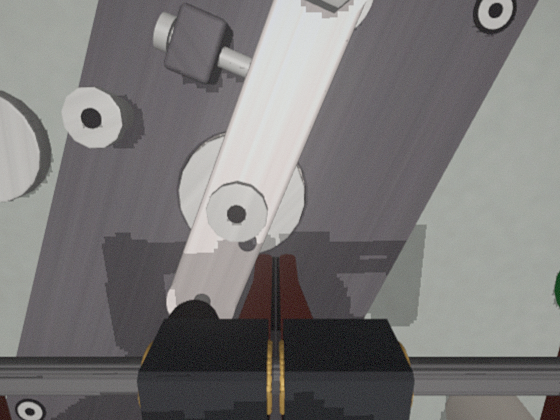

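The arm reaches the stop bolt at (250,65), the bush at (236,214) is over the blank, and the force is rising. I'll press slightly more to confirm.

```bash
python3 -m handwheel '0 -0.8 0 0 0 0 0;0 0 0 0 0 0 0'
python3 -m handwheel '0 -0.8 0 0 0 0 0;0 0 0 0 0 0 0'
```

```text
clock: 15.98
tool_pos: [0.5696, 0.0448, 0.0439]
tool_rot: [2.248, 2.193, 0.002]
contact_force: [4.5, 1.2, -1.9]
finger_gap: 0.0004
grasp_force: 1.9
clock: 16.15
tool_pos: [0.5694, 0.0449, 0.0439]
tool_rot: [2.248, 2.192, 0.004]
contact_force: [6.5, 0.6, -2.8]
finger_gap: 0.0004
grasp_force: 3.0
```

The force climbs with no motion, so the arm is firmly on its stop. I'll back off sideways and lift.

```bash
python3 -m handwheel '0 5 0 0 0 0 0;0 10 0 0 0 0 0;0 10 0 0 0 0 0;0 0 -25 0 0 0 0;0 0 -35 0 0 0 0;0 0 -35 0 0 0 0;0 0 -35 0 0 0 0;0 0 -30 0 0 0 0;0 0 0 0 0 0 0;0 0 0 0 0 0 0'
python3 - <<'E'
from h import *
np.set_printoptions(precision=4,suppress=True)
f=snap('wrist')
for t,z in(('blank',.032),('pivot',.045),('bush',.045)):
    for d in place_of(f,t)[:1]:
        r,c=d['centre'];u,v=c*560,r*420
        p=at_z(f,u,v,z);print(t,round(d['p'],2),round(u),round(v),p,np.arctan2(p[1]-.168,p[0]-.59))
# heights on visible flanks of blank
for dx,dy in((.0225,-.0095),(-.0225,.0095)):
    pts=np.array([at_r(f,u,v) for u in range(0,560,2) for v in range(0,330,2)])
    s=np.hypot(pts[:,0]-.5525-dx,pts[:,1]-.082-dy)<.003;print(s.sum(),np.median(pts[s,2]))
E
```

```text
clock: 16.98
tool_pos: [0.5939, 0.0442, 0.2053]
tool_rot: [2.248, 2.192, 0.003]
contact_force: [0.3, -0.0, -0.6]
finger_gap: 0.0001
grasp_force: 0.0
pivot 0.64 268 39 [0.5896 0.1671 0.045 ] -1.970251420615707
bush 0.92 229 148 [0.554  0.0831 0.045 ] -1.9719228875726695
10 0.03262032372270582
11 0.033273331572846676
```

The arm is at about 0 rad, the blank is level and seated, and the hand is clear.

```bash
python3 -c "from cell import *;print(finish_job())"
```

```text
the job is handed in; nothing more can be done
None
```

The job is handed in, with no verdict returned: the blank read flat and seated in the nest, the swing arm was pushed firmly against its stop with its bush over the blank, and the hand was lifted clear at about 17 s.

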